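Tip a cast housing onto its back on the tilting fixture

TASK

The cast housing stands on the steel plate of the tilting fixture. Without lifting it, slide it upright along the plate until its foot is flush against the edge of the black landing pad, then push it high on its bright machined face so that it topples over that edge onto its painted back, machined face up. Finally slide the lying housing sideways fully home into the corner, its whole side against the yellow rail and its top end against the low yellow stop; push gently throughout and leave the oil bottle, the glue stick and the tape roll where they are.

Things in the scene. Friction and masses are not known exactly. Their poses are not given: they have to be found in the camera images.
- fixture: Fixed tilting fixture. Origin on the table (z = 0) under the middle of the toe edge; x = direction in which the housing is to fall (roughly to the robot's left, world yaw 1.37 to 1.77), y = away from the rail, z up. Steel slide plate: top 4 mm above the table, x -145 to 170 mm, y -70 to 70 mm. Black pad on it: x 0 to 170, y -55 to 70 mm, top 14 mm above the table.
- toe_edge (a point): Middle of the toe edge, at the pad's top (14 mm above the table): the pad's end at fixture x = 0, a step 10 mm high above the steel plate. With its foot against it, the housing pushed high up tips over it; past about 30 degrees it falls by itself and then lies with its foot end 10 to 40 mm behind this edge.
- housing: Loose cast housing, a block 84 mm (x) by 80 mm (y) by 150 mm (z), on top a round boss 40 mm across, 10 mm high; 0.65 to 0.95 kg, centre of mass near the middle. Origin at the centre of its foot, z up its height. +x side: flat blue back, at the start turned to the pad within 0.25 rad, the foot some 5 to 35 mm short of it. -x side: bright machined face with dark round bore.
- housing_toe (a point): Middle of the lower edge of the housing's blue back (42 mm along the housing's x from its origin); it meets the toe edge. Friction on plate, pad and fingers is 0.48 to 0.63: pushed lower than about 60 mm above the plate the free-standing housing slides, pushed higher than about 90 mm it tips on the spot.
- housing_side (a point): Middle of the side of the housing that comes against the rail (40 mm along the housing's -y, 75 mm up from its origin). Sliding the housing, standing or lying, takes 3 to 6 N by a level push, up to 13 N in all where the finger also drags down on it; home against the toe edge, rail or stop the resistance to a low push rises at once beyond 18 N.
- rail_face (a point): Point on the inner face of the yellow rail, 30 mm above the table, 85 mm along the fixture's x from its origin. The rail runs along the pad on the side away from the robot, fixture x 0 to 170 mm, inner face at y = -55 mm, 12 mm thick, top 50 mm above the table.
- stop_face (a point): Point on the inner face of the low yellow end stop across the far end of the pad, 22 mm above the table, at fixture x = 160 mm, y = 7 mm; stop 10 mm thick, y -55 to 70 mm, top 30 mm above the table. The boss on the lying housing passes over it. Home in the corner the housing lies wholly on the pad, its foot end 10 mm inside the toe edge.
- oil_bottle: Small white oil bottle with red tip, 34 mm across, 94 mm high, standing beyond the far end of the pad. Origin at the centre of its base. Bystander.
- glue_stick: Teal and white glue stick, 28 mm across, 92 mm high, standing. Origin at the centre of its base. Bystander.
- tape_roll: Roll of masking tape lying flat, 103 mm across, 25 mm high. Origin at the centre of its underside. Bystander.

How it is judged:
On the way, in this order (a step that is already met when the one before it is completed fails the run):
1. the housing stands upright with its foot flush against the toe edge, within 3.5 mm and 4 degrees (x of housing_toe in the frame of fixture between -0.0035 and 0.004 m and angle between the y axis of housing and the y axis of fixture, either way round below 0.07 rad and angle between housing's own z axis and vertical below 0.06 rad), for 0.2 s.
2. the housing has toppled onto its painted back on the pad (angle between housing's own x axis and vertical above 3.06 rad), for 0.2 s.
At the end, for the whole second after the job is handed in: The housing lies at rest on its painted back, flat on the pad (within 3.5 degrees), machined face up, its side home against the rail (within 3.5 mm, within 3.4 degrees), its top end home against the end stop (within 3.5 mm); the bottle and the glue stick stand upright (angle between housing's own x axis and vertical above 3.08 rad and angle between the y axis of housing and the y axis of fixture, either way round below 0.06 rad and y of housing_side in the frame of fixture between -0.059 and -0.0515 m and x of housing in the frame of fixture between 0.0065 and 0.0135 m and linear speed of housing below 0.01 m/s and angle between each of oil_bottle, glue_stick's own z axis and vertical below 0.1 rad); the robot touches nothing.
It fails at once if the robot pushes the housing harder than 40 N (contact force between any of the arm, the fingers and housing above 40 N).
It fails at once if the upright housing is lifted off the plate (height (world z) of each of housing, housing_toe above 0.012 m and angle between housing's own z axis and vertical below 0.15 rad).
It fails at once if the oil bottle, the glue stick or the tape roll is moved by more than 20 mm (distance of any of oil_bottle, glue_stick, tape_roll from where it was at the start of the episode above 0.02 m).
It also fails if it takes over 69 s, if anything falls off the work surface, if the arm or the gripper's body presses on something with over 40 N, if the wrist force passes 120 N, or if a joint passes its speed limit or range.

ROBOT

A 7-joint arm with a two-finger parallel gripper is mounted at the origin on a cart in front of the work surface, level with it; the furniture and walls round the work are solid. World frame = base frame: x ahead of the robot, y to its left, z up, the work surface at z = 0. Lengths are in m, angles in rad, forces in N, time in s.
With the tool pointing down it reaches from about 0.35 to 0.9 m from the base axis. Payload 8.1 kg.
Tool frame: the origin (TCP) lies at the very end of the fingers, on their centre line; the grasp point (between the pads) lies 19 mm behind it; z points along the fingers, y is the line along which they close (so a half turn about z gives the same grasp; the last joint's range is limited). The gripper opens to 92 mm and grips with 3 to 60 N. Pads are 19 mm wide; open, the fingers measure 130 mm over their backs; the gripper's body (75 mm by 190 mm) begins 47 mm behind the grasp point.
Start: joints at [1.088, 0.434, 0.025, 1.573, -0.012, 1.134, -0.075], TCP at [0.232, -0.58, 0.227] pointing down, gripper open.
Joint ranges: [-2.62, 2.62], [-0.44, 2.09], [-1.27, 1.32], [0.08, 2.57], [-1.32, 4.46], [0.12, 2], [-2.74, 2.74]. Speed limits (rad/s): [2.22, 2.22, 3.01, 3.01, 3.14, 3.14, 3.14].

INTERFACE

Orientations are given as a rotation vector (axis times angle).
In Python, from cell import readout, cams, job gives the robot as it stands.
- The arm moves only by the tool drive_tool, never from a script. Its argument "commands" is a list of rows, each a list of 3 entries, a list of its own where there are three numbers: the turn, a rotation vector about the tool's x, y, z in rad, then the shift along the tool's x, y, z in cm, then the gripper's target within -1 to 1 (fully open at 1, half-way at 0, shut at -1). A call has 1 to 20 rows; each row is the pose to reach, as a shift and turn from the pose commanded when the call began, along the tool's axes at that moment; what a row does not reach only later rows make up. A row lasts 1/12 s, in which the tool goes at most 41.7 mm and 7.16 degrees, less where a joint would pass 70% of its speed; a pose out of reach is approached as far as the arm can. A call with a gripper value outside its range is refused whole. The fingers move at their own pace and stop on an object; "newtons" is the grip in N (left out, the last holds). Time passes only in rows, so rows that repeat a pose let the fingers close. It gives the time, the measured TCP pose, the force, the opening and the grip force at its end, in the units of the state.
- readout.observe(): the state, without advancing time (a new reading comes with each control period).
- cams.get_image(name): name is "side" or "top"; returns the picture (420x560x3 uint8, blue, green, red); there is no depth.
- cams.camera_info(name): a dict with "camera_matrix" (3x3 intrinsics, pixels), "R" (3x3) and "t" (3): a world point X has camera coordinates R X + t. Camera axes: x right, y down, z forward; pixel columns grow to the right and rows downward; lengths in m; the calibration is good to about 2 mm. A picture is of the moment at which its call begins. camera_info takes no time and is no camera call.
- job.sign_off(): hands the job in; it is judged then, once.
The state is a dict: "clock": time; "joints": joint angles; "dq": joint speeds; "joint_efforts": joint torques, N m; "position": TCP position; "ee_rot": TCP orientation; "force": force on the tool from outside, world axes, zero at the start; "ft_torque": the same for the moment, N m; "width": opening from 0.0 (shut) to 1.0 (fully open); "gripper_force": force on a finger pad.
Only numpy, scipy, OpenCV 4.12 (cv2) and the standard library are available. Lean on these libraries where they do the work, as an engineer would, in place of code of your own. Each camera call takes 0.05 s, during which the arm holds its last target. There are 200 camera calls.

## Working session

There is one attempt and no reset: what is moved stays moved. The work goes in short steps, Python scripts to look and compute and a tool call to move; the robot and the scene stay as the last step left them, time stands still between calls to the robot, and variables do not carry over. Pictures are saved under pics/ and viewed, at most 10 in all, crops included, and the job is handed in when it is done.

Besides the shell and the picture viewer there is one more tool, called after "Call:" as name(argument=value, ...) on one line, values as JSON. drive_tool: Moves the arm, as the interface text tells. Its arguments: {"type":"object","properties":{"commands":{"type":"array"},"newtons":{"type":"number"}},"required":["commands"]}

```bash
mkdir -p pics; ls
python3 - <<'E'
from cell import readout,cams
import cv2,numpy as np
s=readout.observe();print({k:np.round(v,3).tolist() for k,v in s.items()})
for n in("side","top"):
    cv2.imwrite(f"pics/{n}0.png",cams.get_image(n));c=cams.camera_info(n);R=np.array(c["R"]);print(n,np.round(c["camera_matrix"],1).tolist(),np.round(-R.T@np.array(c["t"]),3),np.round(R,3).tolist())
E
```

```text
pics
{'clock': 0.0, 'joints': [1.088, 0.435, 0.025, 1.574, -0.012, 1.134, -0.075], 'dq': [0.0, 0.0, -0.003, -0.002, -0.001, -0.0, 0.0], 'joint_efforts': [-0.0, -66.786, 0.985, -31.446, -0.06, 0.043, 0.0], 'position': [0.231, -0.58, 0.226], 'ee_rot': [-3.084, -0.593, 0.001], 'force': [0.453, -0.389, -0.159], 'ft_torque': [-0.028, 0.052, 0.019], 'gripper_force': 0.0, 'width': 1.006}
side [[501.1, 0.0, 273.9], [0.0, 501.1, 208.8], [0.0, 0.0, 1.0]] [ 0.524 -0.967  0.752] [[1.0, 0.011, -0.008], [0.001, -0.62, -0.784], [-0.014, 0.784, -0.62]]
top [[517.6, 0.0, 273.9], [0.0, 517.6, 212.2], [0.0, 0.0, 1.0]] [-0.2    0.056  1.284] [[-0.262, -0.965, -0.015], [-0.828, 0.232, -0.511], [0.496, -0.121, -0.86]]
```

View pics/top0.png

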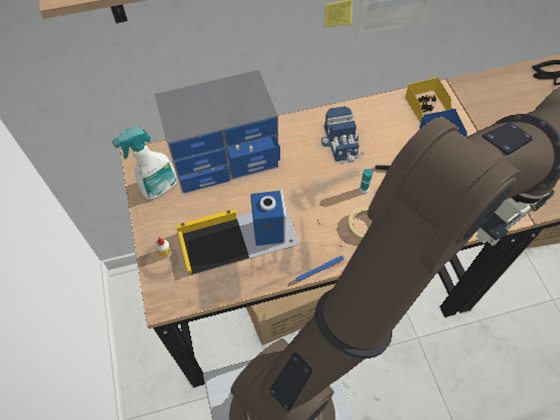

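View pics/side0.png

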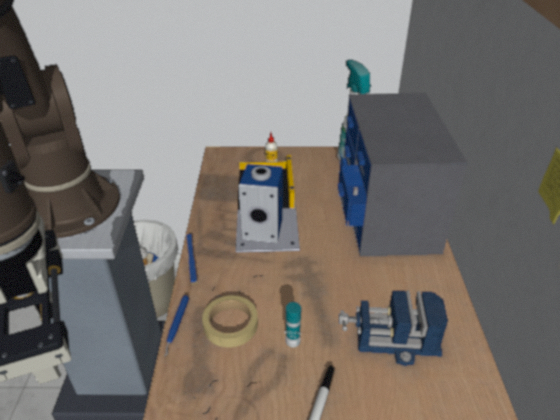

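The top view shows the pad at about (215,243), the yellow rail and stop round it, and the housing at (268,220). The side view shows the bright face at (260,210), the plate's front edge from (237,247) to (299,248), the tape at (230,320) and the glue stick at (293,325).

```bash
cat > h.py <<'E'
import cv2,numpy as np
from cell import cams
def ray(n,uv,z):
    c=cams.camera_info(n);K=np.array(c["camera_matrix"]);R=np.array(c["R"]);C=-R.T@np.array(c["t"])
    d=(R.T@np.linalg.inv(K)@np.c_[np.atleast_2d(uv),np.ones(len(np.atleast_2d(uv)))].T).T
    return C+d*((z-C[2])/d[:,2])[:,None]
def proj(n,X):
    c=cams.camera_info(n);p=(np.array(c["R"])@np.atleast_2d(X).T).T+np.array(c["t"]);p=p@np.array(c["camera_matrix"]).T
    return p[:,:2]/p[:,2:]
def crop(n,im,x,y,w,h,s,f):
    cv2.imwrite(f,cv2.resize(im[y:y+h,x:x+w],None,fx=s,fy=s,interpolation=cv2.INTER_CUBIC))
E
python3 - <<'E'
import cv2,numpy as np
a=cv2.imread("pics/top0.png")[185:280,150:310];b=cv2.imread("pics/side0.png")[150:260,220:320]
a=cv2.resize(a,None,fx=5,fy=5,interpolation=cv2.INTER_CUBIC);b=cv2.resize(b,None,fx=5,fy=5,interpolation=cv2.INTER_CUBIC)
cv2.imwrite("pics/a.png",a);cv2.imwrite("pics/b.png",b)
E
```

```text
(no output)
```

View pics/a.png

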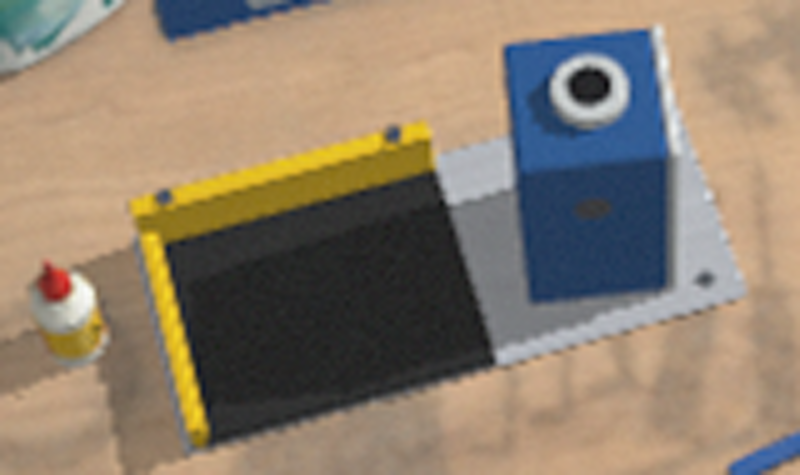

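View pics/b.png

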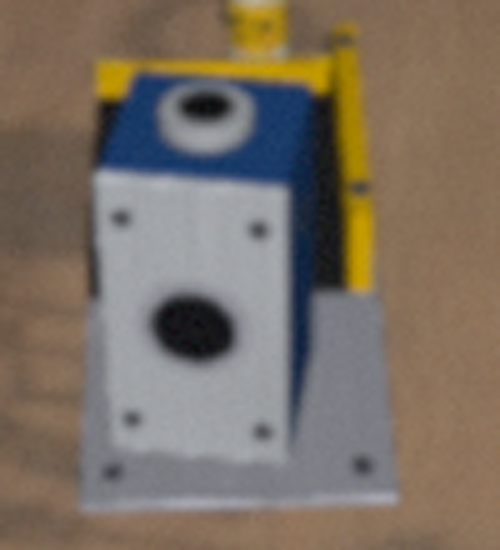

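Top crop: the toe edge runs from (434,172) to (494,363), and the plate corner is at (746,292). The housing's top-face corners are (504,47), (655,30), (668,155) and (525,165), and its foot runs from (532,302) to (670,288). Side crop: plate front corners at (80,508) and (398,500). The face corners are (95,173), (290,185), (113,447) and (288,462).

Run:
```python
from h import *
np.set_printoptions(precision=4,suppress=True)
T=lambda p:np.array(p)/5+[150,185]-[.4,.4]
S=lambda p:np.array(p)/5+[220,150]-[.4,.4]
F=[((0,70),ray("top",T([[494,363]]),.014)),((0,-55),ray("top",T([[434,172]]),.014)),((-145,70),ray("top",T([[746,292]]),.004)),((170,70),ray("top",T([[190,452]]),.004)),
((-145,70),ray("side",S([[80,505]]),.004)),((-145,-70),ray("side",S([[398,498]]),.004)),((0,-67),ray("top",T([[432,124]]),.05))]
A=np.array([f[0] for f in F])/1e3;B=np.array([f[1][0,:2] for f in F])
def rigid(A,B):
    a=A-A.mean(0);b=B-B.mean(0);t=np.arctan2((a[:,0]*b[:,1]-a[:,1]*b[:,0]).sum(),(a*b).sum());c,s=np.cos(t),np.sin(t);R=np.array([[c,-s],[s,c]]);o=B.mean(0)-R@A.mean(0);return t,R,o,(B-A@R.T-o)*1e3
t,R,o,r=rigid(A,B);print("fixture yaw",t,"origin",o);print(r)
H=[((42,-40),ray("top",T([[504,47]]),.154)),((-42,-40),ray("top",T([[655,30]]),.154)),((-42,40),ray("top",T([[668,155]]),.154)),((42,40),ray("top",T([[525,165]]),.154)),((42,40),ray("top",T([[532,302]]),.004)),((-42,40),ray("top",T([[670,288]]),.004)),
((-42,40),ray("side",S([[95,173]]),.154)),((-42,-40),ray("side",S([[290,185]]),.154)),((-42,40),ray("side",S([[113,447]]),.004)),((-42,-40),ray("side",S([[288,462]]),.004))]
A=np.array([f[0] for f in H])/1e3;B=np.array([f[1][0,:2] for f in H])
th,Rh,oh,r=rigid(A,B);print("housing yaw",th,"origin",oh);print(r)
print("in fixture: xy",(oh-o)@R,"dyaw",th-t)
for n,p,z in(("side",(230,322),.012),("side",(293,345),0),("top",(165,254),0)):print(ray(n,[p],z))
```

```text
fixture yaw 1.6100087960952234 origin [ 0.4871 -0.0189]
[[-2.1384  2.0471]
 [-1.4118  1.5278]
 [ 1.8008  1.0478]
 [ 1.8403  1.9205]
 [ 2.6133 -1.5047]
 [ 1.2785 -2.2061]
 [-3.9826 -2.8324]]
housing yaw 1.4322188220440908 origin [ 0.482 -0.093]
[[-5.1631 -2.3655]
 [-4.6568  2.5286]
 [ 0.1198  5.3574]
 [ 2.3817 -6.6969]
 [ 2.3954 -3.4441]
 [ 1.8124  3.6416]
 [ 0.6272 -0.4297]
 [ 1.4644  2.1976]
 [ 0.9554 -1.011 ]
 [ 0.0636  0.222 ]]
in fixture: xy [-0.0739  0.008 ] dyaw -0.17778997405113262
[[ 0.4298 -0.3694  0.012 ]]
[[ 0.5459 -0.4111  0.    ]]
[[0.4932 0.1995 0.    ]]
```

```bash
cat >> h.py <<'E'
from scipy.spatial.transform import Rotation as Ro
from cell import readout
O=np.array([.487,-.019]);YAW=1.61
fx=np.array([np.cos(YAW),np.sin(YAW),0]);fy=np.array([-fx[1],fx[0],0]);up=np.array([0,0,1.])
def fix(p): d=np.r_[p[:2]-O,0];return np.r_[d@fx,d@fy,p[2]]
def to(x,y,z,b,push="x",p0=None,R0=None):
    """tool pose in fixture coords; b tilt from vertical towards the push direction; prints turn, shift(cm)"""
    s=readout.observe();p0=s["position"] if p0 is None else p0;R0=Ro.from_rotvec(s["ee_rot"] if R0 is None else R0)
    f,g=(fx,fy) if push=="x" else (-fy,fx)
    tz=np.sin(b)*f-np.cos(b)*up; out=[]
    for sg in(1,-1):
        ty=sg*g;M=Ro.from_matrix(np.c_[np.cross(ty,tz),ty,tz])
        out.append((R0.inv()*M).as_rotvec())
    P=np.r_[O,0]+x*fx+y*fy+z*up
    print("turn",[np.round(t,3).tolist() for t in out],"shift",np.round(R0.inv().apply(P-p0)*100,2).tolist())
def st():
    s=readout.observe();M=Ro.from_rotvec(s["ee_rot"]).as_matrix()
    print("t",round(s["clock"],2),"fix",np.round(fix(np.array(s["position"]))*1e3,1),"F",np.round(s["force"],1),"z",np.round(M[:,2],2),"y",np.round(M[:,1],2),"q",np.round(s["joints"],2))
E
python3 - <<'E'
from h import *
st();to(-.17,.012,.2,.785)
E
```

```text
t 0.1 fix [-550.6  277.3  226. ] F [ 1.1  0.1 -0.3] z [-0.  0. -1.] y [ 0.37 -0.93 -0.  ] q [ 1.09  0.44  0.02  1.57 -0.01  1.13 -0.08]
turn [[0.744, -0.525, 1.799], [0.48, 0.681, -1.164]] shift [37.72, -27.01, 2.64]
```

Call:
drive_tool(commands=[[[0.48,0.68,-1.16],[37.7,-27.0,2.6],-0.35],[[0.48,0.68,-1.16],[37.7,-27.0,2.6],-0.35],[[0.48,0.68,-1.16],[37.7,-27.0,2.6],-0.35],[[0.48,0.68,-1.16],[37.7,-27.0,2.6],-0.35],[[0.48,0.68,-1.16],[37.7,-27.0,2.6],-0.35],[[0.48,0.68,-1.16],[37.7,-27.0,2.6],-0.35],[[0.48,0.68,-1.16],[37.7,-27.0,2.6],-0.35],[[0.48,0.68,-1.16],[37.7,-27.0,2.6],-0.35],[[0.48,0.68,-1.16],[37.7,-27.0,2.6],-0.35],[[0.48,0.68,-1.16],[37.7,-27.0,2.6],-0.35],[[0.48,0.68,-1.16],[37.7,-27.0,2.6],-0.35],[[0.48,0.68,-1.16],[37.7,-27.0,2.6],-0.35],[[0.48,0.68,-1.16],[37.7,-27.0,2.6],-0.35],[[0.48,0.68,-1.16],[37.7,-27.0,2.6],-0.35],[[0.48,0.68,-1.16],[37.7,-27.0,2.6],-0.35],[[0.48,0.68,-1.16],[37.7,-27.0,2.6],-0.35],[[0.48,0.68,-1.16],[37.7,-27.0,2.6],-0.35],[[0.48,0.68,-1.16],[37.7,-27.0,2.6],-0.35]])

```text
clock: 1.6
position: [0.4814, -0.1908, 0.2011]
ee_rot: [-1.728, -1.787, -0.711]
force: [-0.5, -0.2, -0.5]
width: 0.322
gripper_force: 0.0
```

Run:
```python
from h import *
st();to(-.16,.012,.045,.785)
```

```text
t 1.6 fix [-171.4   12.3  201.1] F [-0.5 -0.2 -0.5] z [-0.02  0.7  -0.71] y [ 1.    0.03 -0.  ] q [ 0.97  0.68 -0.5   1.57 -0.35  1.41  0.68]
turn [[0.005, -0.004, 3.137], [0.003, 0.003, -0.004]] shift [-10.19, 0.04, 11.88]
```

Call:
drive_tool(commands=[[[0,0,0],[-5.5,0,6.2],-0.35],[[0,0,0],[-8.5,0,9.5],-0.35],[[0,0,0],[-10.0,0,11.4],-0.35],[[0,0,0],[-10.9,0,12.5],-0.35],[[0,0,0],[-10.9,0,12.5],-0.35],[[0,0,0],[-10.9,0,12.5],-0.35],[[0,0,0],[-10.9,0,12.5],-0.35]])

```text
clock: 2.18
position: [0.4823, -0.1795, 0.0374]
ee_rot: [-1.726, -1.789, -0.713]
force: [-0.0, -0.1, 0.0]
width: 0.324
gripper_force: 0.0
```

Run:
```python
from h import *
st();crop("side",cams.get_image("side"),190,110,160,150,5,"pics/c.png")
```

```text
t 2.18 fix [-160.2   11.    37.4] F [-0.  -0.1  0. ] z [-0.02  0.7  -0.71] y [1.   0.04 0.  ] q [ 0.95  0.88 -0.47  1.67 -0.3   1.14  0.78]
```

View pics/c.png

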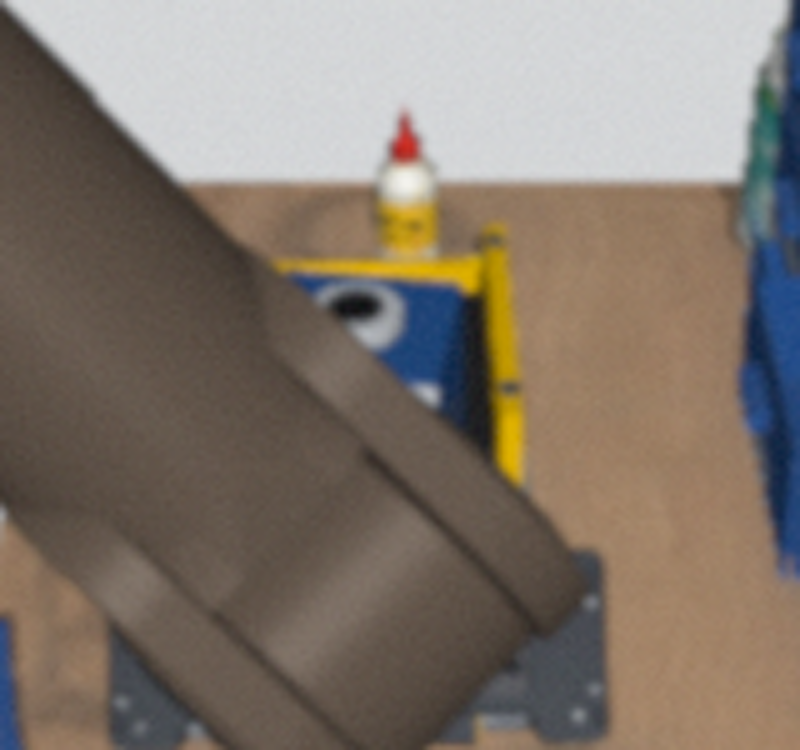

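Call:
drive_tool(commands=[[[0,0,0],[0.7,0,0.7],-0.35],[[0,0,0],[1.1,0,1.1],-0.35],[[0,0,0],[1.4,0,1.4],-0.35],[[0,0,0],[1.7,0,1.7],-0.35],[[0,0,0],[2.0,0,2.0],-0.35],[[0,0,0],[2.3,0,2.3],-0.35],[[0,0,0],[2.6,0,2.6],-0.35],[[0,0,0],[2.8,0,2.8],-0.35],[[0,0,0],[3.0,0,3.0],-0.35]])

```text
clock: 2.98
position: [0.481, -0.1382, 0.0352]
ee_rot: [-1.73, -1.789, -0.712]
force: [1.5, -6.7, 3.5]
width: 0.325
gripper_force: 3.2
```

Run:
```python
from h import *
st();crop("top",cams.get_image("top"),150,150,160,130,5,"pics/d.png")
```

```text
t 2.98 fix [-118.9   10.7   35.2] F [ 1.5 -6.7  3.5] z [-0.02  0.7  -0.71] y [1.   0.03 0.  ] q [ 0.92  0.86 -0.49  1.75 -0.33  1.06  0.76]
```

View pics/d.png

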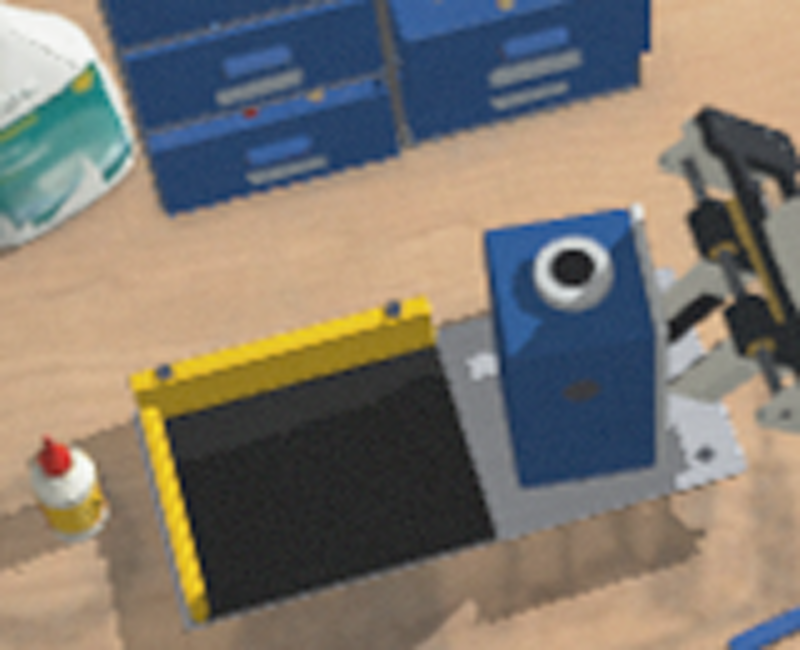

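The top crop shows both fingers at (690,330) against the bright face. The housing is upright and turning square, with its foot corner at (520,485) and the toe edge running from (440,350) to (494,540).

Call:
drive_tool(commands=[[[0,0,0],[0.25,0,0.25],-0.35],[[0,0,0],[0.5,0,0.5],-0.35],[[0,0,0],[0.7,0,0.7],-0.35],[[0,0,0],[0.9,0,0.9],-0.35],[[0,0,0],[1.1,0,1.1],-0.35],[[0,0,0],[1.25,0,1.25],-0.35]])

```text
clock: 3.53
position: [0.4804, -0.1205, 0.0351]
ee_rot: [-1.73, -1.789, -0.713]
force: [2.1, -5.9, 3.6]
width: 0.324
gripper_force: 3.2
```

Call:
drive_tool(commands=[[[0,0,0],[0.15,0,0.15],-0.35],[[0,0,0],[0.28,0,0.28],-0.35]])

```text
clock: 3.7
position: [0.4801, -0.1167, 0.0351]
ee_rot: [-1.73, -1.789, -0.712]
force: [1.3, -7.5, 3.8]
width: 0.325
gripper_force: 3.3
```

Call:
drive_tool(commands=[[[0,0,0],[0.14,0,0.14],-0.35],[[0,0,0],[0.21,0,0.21],-0.35]])

```text
clock: 3.87
position: [0.4798, -0.1135, 0.035]
ee_rot: [-1.729, -1.789, -0.712]
force: [1.2, -6.2, 2.3]
width: 0.322
gripper_force: 3.2
```

Call:
drive_tool(commands=[[[0,0,0],[0.12,0,0.12],-0.35],[[0,0,0],[0.2,0,0.2],-0.35]])

```text
clock: 4.03
position: [0.4801, -0.1122, 0.0349]
ee_rot: [-1.732, -1.79, -0.712]
force: [-0.7, -14.6, 9.1]
width: 0.324
gripper_force: 7.6
```

Call:
drive_tool(commands=[[[0,0,0],[0.1,0,0.1],-0.35],[[0,0,0],[0.14,0,0.14],-0.35]])

```text
clock: 4.2
position: [0.4802, -0.112, 0.0347]
ee_rot: [-1.735, -1.79, -0.711]
force: [-1.7, -19.2, 11.8]
width: 0.326
gripper_force: 9.9
```

Call:
drive_tool(commands=[[[0,0,0],[0.08,0,0.08],-0.35],[[0,0,0],[0.08,0,0.08],-0.35],[[0,0,0],[0.08,0,0.08],-0.35]])

```text
clock: 4.45
position: [0.4802, -0.1119, 0.0347]
ee_rot: [-1.736, -1.79, -0.711]
force: [-1.7, -21.4, 12.9]
width: 0.323
gripper_force: 10.8
```

Run:
```python
from h import *
st();crop("top",cams.get_image("top"),150,150,160,130,5,"pics/e.png")
```

```text
t 4.45 fix [-92.6  10.4  34.7] F [ -1.7 -21.4  12.9] z [-0.02  0.7  -0.71] y [1.   0.03 0.  ] q [ 0.9   0.85 -0.51  1.79 -0.35  1.01  0.75]
```

View pics/e.png

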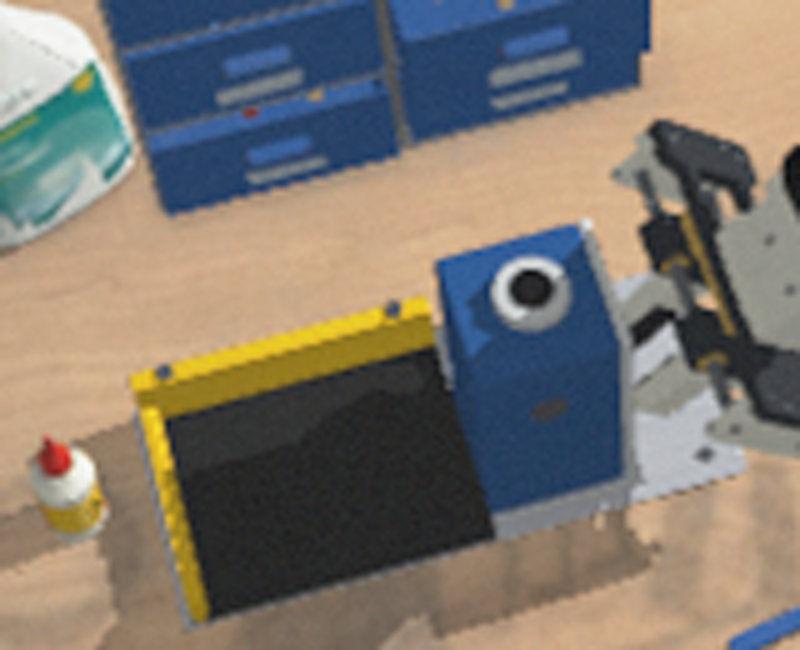

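The top crop shows the foot flush along the toe edge, from (440,350) to (490,510), square and upright. Next I back off, rise and push high.

Call:
drive_tool(commands=[[[0,0,0],[-0.5,0,-0.5],-0.35],[[0,0,0],[-1.1,0,-1.1],-0.35],[[0,0,0],[-1.1,0,-1.1],-0.35],[[0,0,0],[1.5,0,-3.7],-0.35],[[0,0,0],[4.0,0,-6.2],-0.35],[[0,0,0],[5.3,0,-7.5],-0.35],[[0,0,0],[5.3,0,-7.5],-0.35],[[0,0,0],[5.8,0,-7.0],-0.35],[[0,0,0],[6.0,0,-6.8],-0.35]])

```text
clock: 5.25
position: [0.4787, -0.1108, 0.125]
ee_rot: [-1.725, -1.788, -0.711]
force: [0.3, -5.6, 4.3]
width: 0.324
gripper_force: 3.1
```

Call:
drive_tool(commands=[[[0,0,0],[0.2,0,0.2],-0.35],[[0,0,0],[0.4,0,0.4],-0.35],[[0,0,0],[0.6,0,0.6],-0.35],[[0,0,0],[0.8,0,0.8],-0.35],[[0,0,0],[1.0,0,1.0],-0.35]])

```text
clock: 5.67
position: [0.4782, -0.0976, 0.1246]
ee_rot: [-1.726, -1.786, -0.711]
force: [0.6, -5.3, 5.2]
width: 0.324
gripper_force: 3.1
```

Call:
drive_tool(commands=[[[0,0,0],[0.25,0,0.25],-0.35],[[0,0,0],[0.5,0,0.5],-0.35],[[0,0,0],[0.75,0,0.75],-0.35],[[0,0,0],[1.0,0,1.0],-0.35],[[0,0,0],[1.25,0,1.25],-0.35],[[0,0,0],[1.5,0,1.5],-0.35],[[0,0,0],[1.75,0,1.75],-0.35],[[0,0,0],[2.0,0,2.0],-0.35]])

```text
clock: 6.33
position: [0.4771, -0.0685, 0.1254]
ee_rot: [-1.725, -1.787, -0.711]
force: [-0.5, -2.0, 2.9]
width: 0.323
gripper_force: 1.5
```

Call:
drive_tool(commands=[[[0,0,0],[0.25,0,0.25],-0.35],[[0,0,0],[0.5,0,0.5],-0.35],[[0,0,0],[0.75,0,0.75],-0.35],[[0,0,0],[1.0,0,1.0],-0.35],[[0,0,0],[1.25,0,1.25],-0.35],[[0,0,0],[1.5,0,1.5],-0.35],[[0,0,0],[1.75,0,1.75],-0.35]])

```text
clock: 6.92
position: [0.4763, -0.044, 0.1254]
ee_rot: [-1.725, -1.788, -0.711]
force: [-0.1, 0.3, 0.1]
width: 0.325
gripper_force: 0.0
```

Call:
drive_tool(commands=[[[0,0,0],[2.1,0,-2.1],-0.35],[[0,0,0],[3.5,0,-3.5],-0.35],[[0,0,0],[0.7,0,-6.4],-0.35],[[0,0,0],[-2.1,0,-9.2],-0.35],[[0,0,0],[-4.9,0,-12.0],-0.35],[[0,0,0],[-4.9,0,-12.0],-0.35],[[0,0,0],[-4.9,0,-12.0],-0.35]])

```text
clock: 7.5
position: [0.481, -0.1662, 0.1751]
ee_rot: [-1.73, -1.785, -0.712]
force: [0.4, 1.4, 0.5]
width: 0.324
gripper_force: 0.0
```

Run:
```python
from h import *
st();crop("top",cams.get_image("top"),150,150,160,130,5,"pics/f.png")
```

```text
t 7.5 fix [-146.9   11.8  175.1] F [0.4 1.4 0.5] z [-0.02  0.7  -0.71] y [ 1.    0.03 -0.  ] q [ 0.96  0.69 -0.51  1.64 -0.35  1.32  0.68]
```

View pics/f.png

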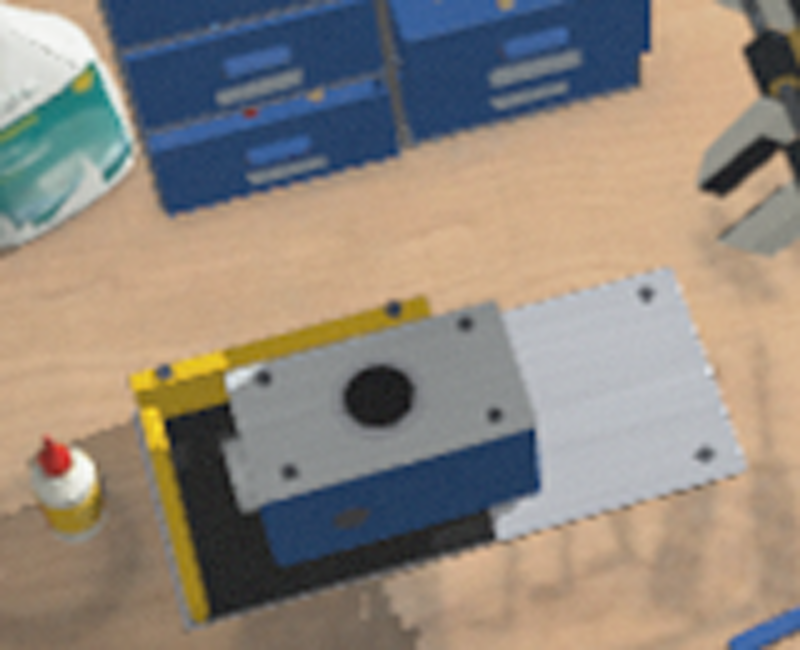

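The top crop shows the housing lying machined face up, with its foot end at (500..540, 300..495) overlapping the steel. The pad is free at the stop and rail sides.

Call:
drive_tool(commands=[[[0,0,0],[-1.8,0,4.4],-0.35],[[0,0,0],[-3.6,0,8.8],-0.35],[[0,0,0],[-4.8,0,11.8],-0.35],[[0,0,0],[-5.3,0,13.1],-0.35],[[0,0,0],[-5.3,0,13.1],-0.35],[[0,0,0],[-4.9,0,13.5],-0.35],[[0,0,0],[-4.4,0,14.0],-0.35],[[0,0,0],[-4.0,0,14.4],-0.35],[[0,0,0],[-3.7,0,14.7],-0.35]])

```text
clock: 8.3
position: [0.4786, -0.0858, 0.047]
ee_rot: [-1.725, -1.79, -0.713]
force: [-0.0, -0.0, 0.7]
width: 0.322
gripper_force: 0.0
```

Run:
```python
from h import *
st()
T=lambda p:np.array(p)/5+[150,150]-[.4,.4]
for p,z in(((540,495),.014),((537,430),.098),((495,303),.098),((228,378),.098),((250,513),.098)):print(np.round(fix(ray("top",T([p]),z)[0])*1e3,1))
```

```text
t 8.3 fix [-66.4  11.   47. ] F [-0.  -0.   0.7] z [-0.02  0.7  -0.71] y [1.   0.04 0.  ] q [ 0.89  0.82 -0.53  1.83 -0.37  0.99  0.73]
[-28.9  54.6  14. ]
[-29.5  59.6  98. ]
[-29.9 -21.2  98. ]
[116.7 -20.2  98. ]
[123.8  60.6  98. ]
```

Call:
drive_tool(commands=[[[0,0,0],[0.5,0,0.5],-0.35],[[0,0,0],[1.0,0,1.0],-0.35],[[0,0,0],[1.4,0,1.4],-0.35],[[0,0,0],[1.7,0,1.7],-0.35],[[0,0,0],[2.0,0,2.0],-0.35],[[0,0,0],[2.3,0,2.3],-0.35],[[0,0,0],[2.6,0,2.6],-0.35],[[0,0,0],[2.9,0,2.9],-0.35],[[0,0,0],[3.2,0,3.2],-0.35],[[0,0,0],[3.5,0,3.5],-0.35]])

```text
clock: 9.13
position: [0.4772, -0.0385, 0.0454]
ee_rot: [-1.729, -1.788, -0.712]
force: [-0.1, -7.4, 5.4]
width: 0.327
gripper_force: 3.8
```

Call:
drive_tool(commands=[[[0,0,0],[0.2,0,0.2],-0.35],[[0,0,0],[0.4,0,0.4],-0.35],[[0,0,0],[0.6,0,0.6],-0.35]])

```text
clock: 9.38
position: [0.4769, -0.03, 0.0454]
ee_rot: [-1.729, -1.788, -0.712]
force: [0.1, -7.8, 4.6]
width: 0.324
gripper_force: 3.8
```

Call:
drive_tool(commands=[[[0,0,0],[0.15,0,0.15],-0.35],[[0,0,0],[0.25,0,0.25],-0.35]])

```text
clock: 9.55
position: [0.4768, -0.0263, 0.0454]
ee_rot: [-1.729, -1.788, -0.712]
force: [0.1, -8.4, 4.7]
width: 0.322
gripper_force: 3.7
```

Call:
drive_tool(commands=[[[0,0,0],[0.15,0,0.15],-0.35],[[0,0,0],[0.3,0,0.3],-0.35]])

```text
clock: 9.72
position: [0.4767, -0.0224, 0.0454]
ee_rot: [-1.73, -1.788, -0.712]
force: [-0.6, -7.3, 4.9]
width: 0.325
gripper_force: 3.8
```

Call:
drive_tool(commands=[[[0,0,0],[0.12,0,0.12],-0.35],[[0,0,0],[0.22,0,0.22],-0.35]])

```text
clock: 9.88
position: [0.4766, -0.0191, 0.0454]
ee_rot: [-1.729, -1.788, -0.712]
force: [0.2, -7.6, 4.3]
width: 0.326
gripper_force: 3.8
```

Call:
drive_tool(commands=[[[0,0,0],[0.1,0,0.1],-0.35],[[0,0,0],[0.15,0,0.15],-0.35]])

```text
clock: 10.05
position: [0.4767, -0.0184, 0.0452]
ee_rot: [-1.731, -1.789, -0.712]
force: [-2.6, -16.5, 11.1]
width: 0.325
gripper_force: 8.3
```

Stop contact. I'll press slightly more, then back off and rise.

Call:
drive_tool(commands=[[[0,0,0],[0.1,0,0.1],-0.35],[[0,0,0],[0.15,0,0.15],-0.35],[[0,0,0],[0.15,0,0.15],-0.35]])

```text
clock: 10.3
position: [0.4768, -0.0181, 0.045]
ee_rot: [-1.734, -1.789, -0.711]
force: [-3.7, -22.1, 14.4]
width: 0.329
gripper_force: 11.0
```

Call:
drive_tool(commands=[[[0,0,0],[-1.0,0,-1.0],-0.35],[[0,0,0],[-2.0,0,-2.0],-0.35],[[0,0,0],[0.5,0,-6.0],-0.35],[[0,0,0],[3.0,0,-9.0],-0.35],[[0,0,0],[5.0,0,-11.0],-0.35],[[0,0,0],[5.0,0,-11.0],-0.35],[[0,0,0],[5.0,0,-11.0],-0.35]])

```text
clock: 10.88
position: [0.4778, -0.0564, 0.16]
ee_rot: [-1.727, -1.791, -0.713]
force: [-0.6, -1.0, 0.2]
width: 0.328
gripper_force: 0.0
```

Run:
```python
from h import *
st();to(.08,.13,.17,0.3,"-y");to(.08,.11,.045,0.3,"-y")
```

```text
t 10.88 fix [-37.   10.7 160. ] F [-0.6 -1.   0.2] z [-0.02  0.7  -0.71] y [1.   0.04 0.  ] q [ 0.89  0.64 -0.58  1.82 -0.42  1.13  0.64]
turn [[0.392, -0.839, -1.591], [-0.812, -0.379, 1.355]] shift [9.0, -11.97, 7.47]
turn [[0.392, -0.839, -1.591], [-0.812, -0.379, 1.355]] shift [0.2, -9.99, 16.36]
```

Run:
```python
from h import *
to(.085,.092,.17,0.0,"-y")
```

```text
turn [[0.613, -0.608, -1.486], [-0.608, -0.613, 1.48]] shift [9.36, -8.17, 7.84]
```

Call:
drive_tool(commands=[[[-0.608,-0.613,1.48],[9.36,-8.17,7.84],0.3],[[-0.608,-0.613,1.48],[9.36,-8.17,7.84],0.3],[[-0.608,-0.613,1.48],[9.36,-8.17,7.84],0.3],[[-0.608,-0.613,1.48],[9.36,-8.17,7.84],0.3],[[-0.608,-0.613,1.48],[9.36,-8.17,7.84],0.3],[[-0.608,-0.613,1.48],[9.36,-8.17,7.84],0.3],[[-0.608,-0.613,1.48],[9.36,-8.17,7.84],0.3],[[-0.608,-0.613,1.48],[9.36,-8.17,7.84],0.3],[[-0.608,-0.613,1.48],[9.36,-8.17,7.84],0.3],[[-0.608,-0.613,1.48],[9.36,-8.17,7.84],0.3],[[-0.608,-0.613,1.48],[9.36,-8.17,7.84],0.3],[[-0.608,-0.613,1.48],[9.36,-8.17,7.84],0.3],[[-0.608,-0.613,1.48],[9.36,-8.17,7.84],0.3],[[-0.608,-0.613,1.48],[9.36,-8.17,7.84],0.3],[[-0.608,-0.613,1.48],[9.36,-8.17,7.84],0.3],[[-0.608,-0.613,1.48],[9.36,-8.17,7.84],0.3],[[-0.608,-0.613,1.48],[9.36,-8.17,7.84],0.3]])

```text
clock: 12.3
position: [0.3913, 0.0644, 0.1685]
ee_rot: [-3.14, -0.06, 0.008]
force: [1.2, 0.5, 0.3]
width: 0.652
gripper_force: 0.0
```

Run:
```python
from h import *
st();crop("top",cams.get_image("top"),150,150,160,130,5,"pics/g.png");to(.085,.092,.05,0,"-y");to(.085,.040,.05,0,"-y")
```

```text
t 12.3 fix [ 87.1  92.4 168.5] F [1.2 0.5 0.3] z [-0.01  0.   -1.  ] y [ 0.04 -1.   -0.  ] q [ 0.09  0.17 -0.43  2.14  0.09  0.86 -1.93]
turn [[-0.007, -0.004, -3.137], [-0.003, 0.004, 0.005]] shift [0.14, 0.21, 11.83]
turn [[-0.007, -0.004, -3.137], [-0.003, 0.004, 0.005]] shift [5.34, 0.24, 11.81]
```

View pics/g.png

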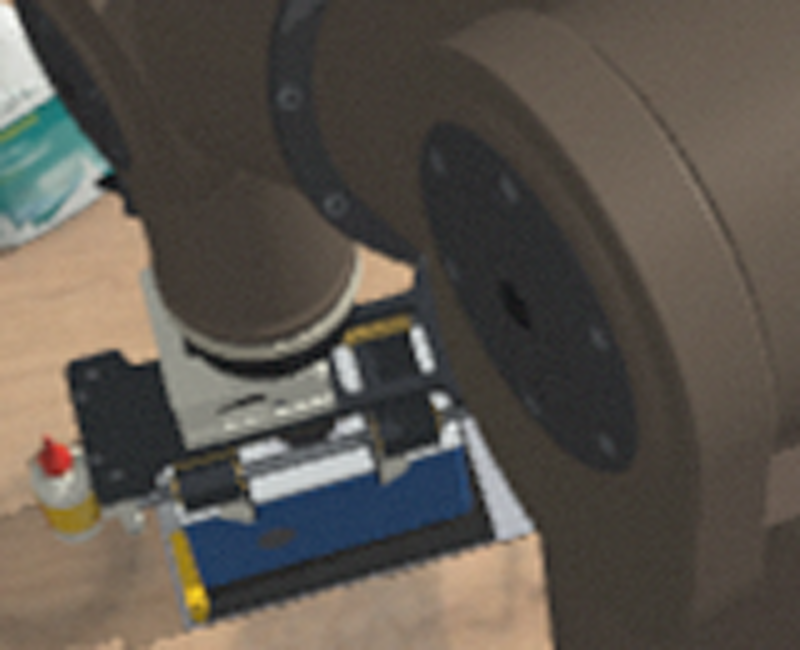

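The top crop shows the gripper vertical on the robot side of the housing. Its top end is at the stop (185,540), and a black strip about 20 mm wide lies on the near side of the pad.

Call:
drive_tool(commands=[[[0,0,0],[0,0.2,4],0.3],[[0,0,0],[0,0.2,8],0.3],[[0,0,0],[0,0.2,11.0],0.3],[[0,0,0],[0,0.2,11.8],0.3],[[0,0,0],[0.4,0.2,11.8],0.3],[[0,0,0],[0.9,0.2,11.8],0.3],[[0,0,0],[1.3,0.2,11.8],0.3],[[0,0,0],[1.7,0.2,11.8],0.3],[[0,0,0],[2.1,0.2,11.8],0.3],[[0,0,0],[2.5,0.2,11.8],0.3],[[0,0,0],[2.9,0.2,11.8],0.3],[[0,0,0],[3.3,0.2,11.8],0.3]])

```text
clock: 13.35
position: [0.4219, 0.0624, 0.0512]
ee_rot: [-3.14, -0.063, 0.009]
force: [-8.8, 0.1, 5.0]
width: 0.652
gripper_force: 4.1
```

Call:
drive_tool(commands=[[[0,0,0],[0.3,0,0],0.3],[[0,0,0],[0.6,0,0],0.3],[[0,0,0],[0.9,0,0],0.3]])

```text
clock: 13.6
position: [0.4305, 0.0627, 0.051]
ee_rot: [-3.14, -0.063, 0.01]
force: [-9.3, 0.4, 6.5]
width: 0.648
gripper_force: 4.2
```

Call:
drive_tool(commands=[[[0,0,0],[0.3,0,0],0.3],[[0,0,0],[0.6,0,0],0.3],[[0,0,0],[0.9,0,0],0.3],[[0,0,0],[1.1,0,0],0.3]])

```text
clock: 13.93
position: [0.4417, 0.0632, 0.051]
ee_rot: [-3.14, -0.063, 0.01]
force: [-7.5, 0.9, 5.0]
width: 0.648
gripper_force: 3.8
```

Call:
drive_tool(commands=[[[0,0,0],[0.2,0,0],0.3],[[0,0,0],[0.35,0,0],0.3]])

```text
clock: 14.1
position: [0.445, 0.0633, 0.051]
ee_rot: [-3.14, -0.063, 0.01]
force: [-8.7, -1.7, 6.2]
width: 0.65
gripper_force: 4.2
```

Call:
drive_tool(commands=[[[0,0,0],[0.15,0,0],0.3],[[0,0,0],[0.3,0,0],0.3]])

```text
clock: 14.27
position: [0.4478, 0.0634, 0.0509]
ee_rot: [-3.14, -0.063, 0.011]
force: [-8.5, -0.7, 7.5]
width: 0.649
gripper_force: 4.2
```

Call:
drive_tool(commands=[[[0,0,0],[0.12,0,0],0.3],[[0,0,0],[0.22,0,0],0.3]])

```text
clock: 14.43
position: [0.4481, 0.0634, 0.0507]
ee_rot: [-3.141, -0.063, 0.016]
force: [-16.7, 1.0, 12.0]
width: 0.652
gripper_force: 8.7
```

Call:
drive_tool(commands=[[[0,0,0],[0.12,0,0],0.3],[[0,0,0],[0.2,0,0],0.3]])

```text
clock: 14.6
position: [0.448, 0.0633, 0.0504]
ee_rot: [3.14, 0.063, -0.021]
force: [-23.9, 2.6, 18.6]
width: 0.654
gripper_force: 12.1
```

Call:
drive_tool(commands=[[[0,0,0],[-0.3,0,0],0.3],[[0,0,0],[-1.0,0,0],0.3],[[0,0,0],[-3.0,0,0],0.3],[[0,0,0],[-3.5,0,-4],0.3],[[0,0,0],[-3.5,2,-8],0.3],[[0,0,0],[-3.5,6,-12],0.3],[[0,0,0],[-3.5,10,-14],0.3],[[0,0,0],[-3.5,14,-14],0.3],[[0,0,0],[-3.5,18,-14],0.3],[[0,0,0],[-3.5,22,-14],0.3],[[0,0,0],[-3.5,26,-14],0.3],[[0,0,0],[-3.5,30,-14],0.3],[[0,0,0],[-3.5,30,-14],0.3],[[0,0,0],[-3.5,30,-14],0.3]])

```text
clock: 15.77
position: [0.4312, -0.2414, 0.1907]
ee_rot: [-3.141, -0.053, 0.003]
force: [0.1, 0.7, 0.1]
width: 0.646
gripper_force: 0.0
```

Run:
```python
from h import *
st();a=cams.get_image("top");b=cams.get_image("side")
A=cv2.resize(a[185:280,150:310],None,fx=4,fy=4,interpolation=cv2.INTER_CUBIC);B=cv2.resize(b[130:190,220:320],None,fx=4,fy=4,interpolation=cv2.INTER_CUBIC)
C=np.zeros((A.shape[0]+0,640,3),np.uint8);B=cv2.resize(B,(400,240));
out=np.zeros((600,640,3),np.uint8);out[:380]=A;out[380:,:400]=B[:220];out[380:,400:]=cv2.resize(b[270:360,190:310],(240,220));cv2.imwrite("pics/i.png",out)
```

```text
t 15.77 fix [-220.1   64.5  190.7] F [0.1 0.7 0.1] z [-0.  0. -1.] y [ 0.03 -1.   -0.  ] q [ 0.6   0.28 -0.25  1.92  0.08  0.96 -1.22]
```

View pics/i.png

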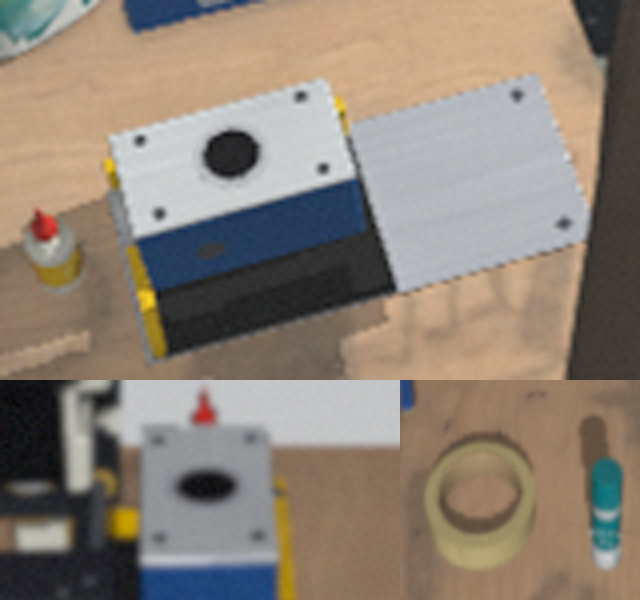

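The housing lies flush along the rail, its foot end just inside the toe edge at (366,232), against the pad edge near (381,232). Bottle, glue stick and tape are in place. I'll confirm the stop contact with a gentle nudge.

Run:
```python
from h import *
to(-.08,-.012,.17,.785)
```

```text
turn [[0.614, -0.61, 1.482], [0.61, 0.614, -1.483]] shift [7.59, -13.54, 2.08]
```

Call:
drive_tool(commands=[[[0.61,0.614,-1.483],[7.59,-13.54,2.08],-0.35],[[0.61,0.614,-1.483],[7.59,-13.54,2.08],-0.35],[[0.61,0.614,-1.483],[7.59,-13.54,2.08],-0.35],[[0.61,0.614,-1.483],[7.59,-13.54,2.08],-0.35],[[0.61,0.614,-1.483],[7.59,-13.54,2.08],-0.35],[[0.61,0.614,-1.483],[7.59,-13.54,2.08],-0.35],[[0.61,0.614,-1.483],[7.59,-13.54,2.08],-0.35],[[0.61,0.614,-1.483],[7.59,-13.54,2.08],-0.35],[[0.61,0.614,-1.483],[7.59,-13.54,2.08],-0.35],[[0.61,0.614,-1.483],[7.59,-13.54,2.08],-0.35],[[0.61,0.614,-1.483],[7.59,-13.54,2.08],-0.35],[[0.61,0.614,-1.483],[7.59,-13.54,2.08],-0.35],[[0.61,0.614,-1.483],[7.59,-13.54,2.08],-0.35],[[0.61,0.614,-1.483],[7.59,-13.54,2.08],-0.35],[[0.61,0.614,-1.483],[7.59,-13.54,2.08],-0.35],[[0.61,0.614,-1.483],[7.59,-13.54,2.08],-0.35]])

```text
clock: 17.2
position: [0.5023, -0.0973, 0.17]
ee_rot: [-1.721, -1.788, -0.711]
force: [-0.2, 0.4, -0.1]
width: 0.325
gripper_force: 0.0
```

Run:
```python
from h import *
st();to(-.03,-.012,.046,.785)
```

```text
t 17.2 fix [-78.9 -12.3 170. ] F [-0.2  0.4 -0.1] z [-0.03  0.71 -0.71] y [ 1.    0.04 -0.  ] q [ 1.06  0.77 -0.85  1.69 -0.2   1.19  0.43]
turn [[-0.001, 0.002, 3.14], [-0.001, -0.001, -0.001]] shift [-5.31, -0.01, 12.22]
```

Call:
drive_tool(commands=[[[0,0,0],[-4,0,4.5],-0.35],[[0,0,0],[-6.5,0,8.0],-0.35],[[0,0,0],[-6.6,0,10.9],-0.35],[[0,0,0],[-5.3,0,12.2],-0.35],[[0,0,0],[-4.9,0,12.6],-0.35],[[0,0,0],[-4.4,0,13.1],-0.35],[[0,0,0],[-4.0,0,13.5],-0.35],[[0,0,0],[-3.7,0,13.8],-0.35],[[0,0,0],[-3.5,0,14.0],-0.35]])

```text
clock: 17.95
position: [0.4998, -0.0251, 0.047]
ee_rot: [-1.723, -1.791, -0.712]
force: [0.3, 0.1, 0.2]
width: 0.327
gripper_force: 0.0
```

Call:
drive_tool(commands=[[[0,0,0],[0.12,0,0.12],-0.35],[[0,0,0],[0.22,0,0.22],-0.35]])

```text
clock: 18.12
position: [0.4993, -0.0223, 0.0464]
ee_rot: [-1.722, -1.79, -0.712]
force: [0.8, 0.4, 1.1]
width: 0.324
gripper_force: 0.0
```

Call:
drive_tool(commands=[[[0,0,0],[0.12,0,0.12],-0.35],[[0,0,0],[0.2,0,0.2],-0.35]])

```text
clock: 18.28
position: [0.499, -0.0192, 0.0461]
ee_rot: [-1.722, -1.789, -0.712]
force: [0.5, -0.0, 0.1]
width: 0.327
gripper_force: 0.0
```

Call:
drive_tool(commands=[[[0,0,0],[0.1,0,0.1],-0.35],[[0,0,0],[0.15,0,0.15],-0.35]])

```text
clock: 18.45
position: [0.4991, -0.0179, 0.0458]
ee_rot: [-1.723, -1.79, -0.712]
force: [-2.0, -7.7, 4.2]
width: 0.323
gripper_force: 3.8
```

Call:
drive_tool(commands=[[[0,0,0],[0.1,0,0.1],-0.35],[[0,0,0],[0.1,0,0.1],-0.35]])

```text
clock: 18.62
position: [0.4992, -0.0177, 0.0457]
ee_rot: [-1.725, -1.79, -0.711]
force: [-2.5, -10.3, 5.9]
width: 0.326
gripper_force: 5.4
```

Call:
drive_tool(commands=[[[0,0,0],[0.1,0,0.1],-0.35],[[0,0,0],[0.15,0,0.15],-0.35]])

```text
clock: 18.78
position: [0.4993, -0.0172, 0.0455]
ee_rot: [-1.727, -1.79, -0.711]
force: [-6.4, -22.4, 13.0]
width: 0.328
gripper_force: 11.2
```

Call:
drive_tool(commands=[[[0,0,0],[-0.4,0,-0.4],-0.35],[[0,0,0],[-1.5,0,-1.5],-0.35],[[0,0,0],[-4,0,-4],-0.35],[[0,0,0],[-4,0,-9],-0.35],[[0,0,0],[-2,0,-13],-0.35],[[0,0,0],[-2,0,-13],-0.35],[[0,0,0],[-2,0,-13],-0.35],[[0,0,0],[-2,0,-13],-0.35]])

```text
clock: 19.45
position: [0.503, -0.1193, 0.1241]
ee_rot: [-1.722, -1.791, -0.712]
force: [-0.3, 0.1, -0.5]
width: 0.322
gripper_force: 0.0
```

Run:
```python
from h import *
from cell import job
st();print(job.sign_off())
```

```text
t 19.45 fix [-100.9  -12.   124.1] F [-0.3  0.1 -0.5] z [-0.03  0.71 -0.71] y [1.   0.04 0.  ] q [ 1.06  0.84 -0.81  1.68 -0.16  1.15  0.47]
the job is handed in; nothing more can be done
None
```

The housing was slid flush to the toe edge, toppled onto its back and pushed home against rail and stop (firm resistance at each; highest force seen about 30 N), the bystanders looked unmoved, and I handed the job in at 19.5 s; no verdict was returned.

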